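# Lock the pump flywheel just past compression

## Robot

A 7-joint arm with a two-finger parallel gripper is mounted at the origin on a cart in front of the work surface, level with it; the furniture and walls round the work are solid. World frame = base frame: x ahead of the robot, y to its left, z up, the work surface at z = 0. Lengths are in m, angles in rad, forces in N, time in s.
With the tool pointing down it reaches from about 0.4 to 0.925 m from the base axis. Payload 4.1 kg.
Tool frame: the origin (TCP) lies midway between the tips of the shut fingers; the grasp point (between the pads) lies 19 mm behind it; z points along the fingers, y is the direction in which the jaws open and shut (so a half turn about z gives the same grasp; the last joint's range is limited). The gripper opens to 85 mm and grips with 20 to 120 N. Pads are 22 mm wide; open, the fingers measure 114 mm over their backs; the gripper's body (76 mm by 85 mm) begins 54 mm behind the grasp point. The pads swing forward as they close: fully open they stand 13 mm farther back than shut.
Start: joints at [1.129, 0.398, 0.045, 1.537, -0.019, 1.207, -0.051], TCP at [0.219, -0.612, 0.231] pointing down, gripper open.
Joint ranges: [-2.82, 2.82], [-0.49, 2.23], [-1.37, 1.46], [0, 2.46], [-1.36, 4.5], [0.23, 2], [-2.94, 2.94]. Speed limits (rad/s): [2.57, 2.57, 3.14, 3.14, 3.14, 3.14, 3.14].

## Interface

Orientations are given as a rotation vector (axis times angle).
In Python, from bench import get_state, camera, job_done gives the robot as it stands.
- The arm moves only by the tool move_arm, never from a script. Its argument "commands" is a list of rows, each an object with "travel": the shift along the tool's x, y, z in m, a list of three; "twist": the turn about the tool's z in rad; "hand": the opening, from -1 (shut) to 1 (fully open). In form: [{"travel": [x, y, z], "twist": twist, "hand": hand}, ...]. A call has exactly 5 rows; each row is the pose to reach, as a shift and turn from the pose commanded when the call began, along the tool's axes at that moment; what a row does not reach only later rows make up. A row lasts 1/10 s, in which the tool goes at most 50 mm and 8.59 degrees, less where a joint would pass 70% of its speed; a pose out of reach is approached as far as the arm can. A call with a gripper value outside its range is refused whole. The fingers move at their own pace and stop on an object; "grip_force" is the grip in N (left out, the last holds). Time passes only in rows, so rows that repeat a pose let the fingers close, or fill a call up. It gives the time, the measured TCP pose, the force and the opening at its end, in the units of the state.
- get_state(): the state, without advancing time (a new reading comes with each control period).
- camera(name): name is "side" or "top" or "wrist"; returns a dict with "color" (384x512x3 uint8, red, green, blue), "camera_matrix" (3x3 intrinsics, pixels), "camera_from_world" (4x4, takes a point from world to camera coordinates). Camera axes: x right, y down, z forward; pixel columns grow to the right and rows downward; lengths in m; the calibration is good to about 2 mm. A picture is of the moment at which its call begins. There is no depth.
- job_done(): hands the job in, once; it reports no verdict.
The state is a dict: "clock": time; "joint_positions": joint angles; "joint_velocities": joint speeds; "joint_efforts": joint torques, N m; "position": TCP position; "ee_rot": TCP orientation; "force": force on the tool from outside, world axes, zero at the start; "wrist_torque": the same for the moment, N m; "opening": finger opening in m.
Only numpy, scipy, OpenCV 4.12 (cv2) and the standard library are available. Lean on these libraries where they do the work, as an engineer would, in place of code of your own. Each camera call takes 0.05 s, during which the arm holds its last target. There are 200 camera calls.

## Task

Put the small bench pump into its service lock: take the upright crank handle on its flywheel and turn the flywheel slowly clockwise, seen from above, feeling the resistance build to a peak, and stop just past it, where it has fallen away again. There push the black lock plunger on the near end of the pump gently down until it is fully home and let go; do not force the plunger if it will not go in, and do not disturb the wrench, the circuit board and the tape roll lying round the pump.

Things in the scene. Friction and masses are not known exactly. Their poses are not given: they have to be found in the camera images.
- pump: Fixed bench pump: grey box 196 x 140 mm, 56 mm high, on a 226 x 172 mm plate; origin on the bench under the flywheel's axis, x from the plunger end towards the finned cylinder at the far end (to 140 mm from the axis), y to the left, z up. Inside, a disc with one slot turns with the flywheel: the plunger goes home only in the slot, about 0.1 to 0.3 rad past the resistance peak.
- pump_axis (a point): On the vertical axis of the flywheel at its underside, 60 mm above the bench; axes as the pump's. The flywheel is a steel disc, radius 65 mm, rim 60 to 76 mm above the bench, hub to 83 mm.
- flywheel (a joint): Flywheel angle (rad), grows clockwise seen from above; at 0 the crank handle is along the pump's +y, at pi/2 along +x. At the handle 2 N turn it; at an unseen place, different each time, 0.1 to 1.8 rad clockwise of the start, resistance rises over 0.5 rad to about 8 to 12 N, then falls within 0.1 rad to 2 N. It stays where left, but runs back if let go on the rise; turn it back if overshot.
- crank_top (a point): Centre of the top of the crank handle, 122 mm above the bench: a plain black upright round grip, 16 mm diameter, 44 mm long, that spins freely on its own pin, standing on the flywheel 46 mm from the flywheel's axis.
- plunger (a joint): How far the lock plunger is pressed (m): 0 up, 0.012 fully home. It slides straight down against 1 to 3 N of friction and stays where it is left. Off its slot it stops hard at 0.004, without harm if pressed gently (over 40 N bends it).
- plunger_top (a point): Centre of the top of the lock plunger's black round knob, 22 mm diameter and 12 mm thick, 96 mm above the bench when up and 84 mm when home; it stands on a small aluminium boss 88 mm from the flywheel axis, at the end of the pump away from the finned cylinder (towards the robot).
- torque_wrench: Orange-handled wrench, 160 mm long, loose on the bench to the left of the pump; origin at the middle of its underside. To be left alone.
- filter_board: Small green circuit board, 40 x 84 x 11 mm, loose on the bench to the right of the pump; origin at the middle of its underside. To be left alone.
- tape_roll: Roll of black tape lying flat, 57 mm diameter, 19 mm high, loose on the bench to the right of the pump's near end; origin at the middle of its underside. To be left alone.

How it is judged:
On the way, in this order (a step that is already met when the one before it is completed fails the run):
1. the flywheel has been turned clockwise past 0.6 rad with the plunger still up (value of joint flywheel above 0.6 rad and value of joint plunger below 0.006 m), for 0.1 s.
2. the plunger has been pushed home (value of joint plunger above 0.0105 m), for 0.2 s.
At the end, for the whole second after the job is handed in: The lock plunger is home (pressed at least 10.5 of its 12 mm, possible only with the flywheel just past its resistance peak), the flywheel is clockwise of where it was and at rest (value of joint plunger above 0.0105 m and value of joint flywheel above 0.9 rad and velocity of joint flywheel between -0.1 and 0.1 rad/s); the robot touches nothing.
It fails at once if the plunger is pressed with more than 40 N (contact force between any of the arm, the fingers and plunger above 40 N).
It fails at once if the flywheel is spun faster than 4 rad/s (velocity of joint flywheel above 4 rad/s or velocity of joint flywheel below -8 rad/s).
It fails at once if the wrench, the board or the tape roll is moved by more than 20 mm (distance of any of torque_wrench, filter_board, tape_roll from where it was at the start of the episode above 0.02 m).
It also fails if it takes over 67 s, if anything falls off the work surface, if the arm or the gripper's body presses on something with over 40 N, if the wrist force passes 120 N, or if a joint passes its speed limit or range.

## Working session

There is one attempt and no reset: what is moved stays moved. The work goes in short steps, Python scripts to look and compute and a tool call to move; the robot and the scene stay as the last step left them, time stands still between calls to the robot, and variables do not carry over. Pictures are saved under pics/ and viewed, on a budget of 10 in all, crops included, one or two more only if the job needs it, and the job is handed in when it is done.

Besides the shell and the picture viewer there is one more tool, called after ">>>" as name([rows], argument=value, ...), one row to a line, values as JSON. move_arm: Moves the arm, as the interface text tells. Its arguments: {"type":"object","properties":{"commands":{"type":"array","items":{"type":"object","properties":{"travel":{"type":"array","items":{"type":"number"}},"twist":{"type":"number"},"hand":{"type":"number"}}}},"grip_force":{"type":"number"}},"required":["commands"]}

```bash
mkdir -p pics; ls; python3 - <<'E'
from bench import *
import cv2,numpy as np
print(get_state())
for n in ("top","side"):
    c=camera(n); cv2.imwrite(f"pics/{n}0.png",c["color"][:,:,::-1]); np.savez(f"pics/{n}0.npz",**c)
    print(n,c["camera_matrix"].round(1).tolist(),c["camera_from_world"].round(3).tolist())
E
```

```text
pics
{'clock': 0.0, 'joint_positions': array([ 1.12898902,  0.39919228,  0.04502124,  1.53792405, -0.01869331,
        1.20689741, -0.05069662]), 'joint_velocities': array([-0.00116312,  0.0007899 ,  0.00013831,  0.00025909, -0.00099103,
        0.00138581,  0.0008594 ]), 'joint_efforts': array([ 2.14947277e-04, -4.75124359e+01,  1.36469163e+00, -2.54218179e+01,
        1.14914129e-02,  9.37567296e-03, -4.46478055e-06]), 'position': array([ 0.2182893 , -0.6115526 ,  0.23024345]), 'ee_rot': array([-3.09360863e+00, -5.35715482e-01,  7.49580302e-04]), 'force': array([ 0.80496952,  0.3210058 , -0.15146162]), 'wrist_torque': array([ 0.00153747,  0.0112603 , -0.01673619]), 'opening': 0.0854529728188309}
top [[456.6, 0.0, 253.7], [0.0, 456.6, 194.7], [0.0, 0.0, 1.0]] [[0.062, -0.998, 0.004, 0.064], [-0.975, -0.061, -0.212, 0.585], [0.212, 0.01, -0.977, 0.892], [0.0, 0.0, 0.0, 1.0]]
side [[367.7, 0.0, 253.8], [0.0, 367.7, 190.0], [0.0, 0.0, 1.0]] [[-0.963, -0.269, 0.027, 0.572], [-0.123, 0.348, -0.929, 0.12], [0.24, -0.898, -0.368, 0.823], [0.0, 0.0, 0.0, 1.0]]
```

View pics/top0.png

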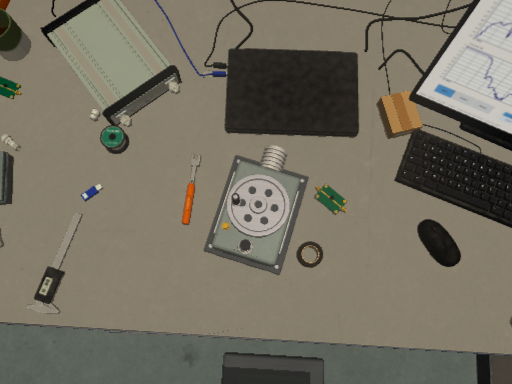

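View pics/side0.png

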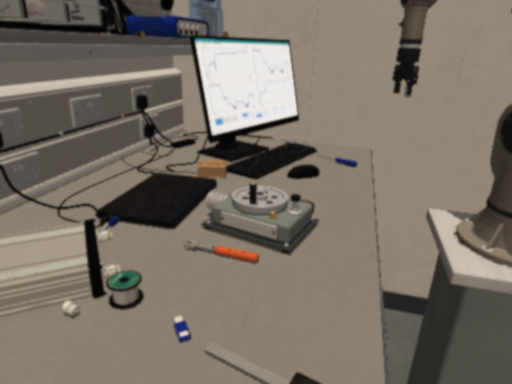

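The top view shows the pump, with the flywheel hub near (258,205), crank at (236,199), plunger at (245,245) and cylinder near (272,157). The wrench is at (190,190), the board at (331,199) and the tape at (310,254). The side view shows the upright crank at (253,193) and the plunger near (295,203).

```bash
cat > h.py <<'E'
import numpy as np,cv2
from scipy.optimize import least_squares
from scipy.spatial.transform import Rotation as R
def ray(c,uv,z):
    K=c["camera_matrix"];T=c["camera_from_world"];d=T[:3,:3].T@np.linalg.inv(K)@[uv[0],uv[1],1];o=-T[:3,:3].T@T[:3,3]
    return o+d*(z-o[2])/d[2]
def proj(c,P):
    q=c["camera_from_world"][:3,:3]@np.asarray(P)+c["camera_from_world"][:3,3];q=c["camera_matrix"]@q;return q[:2]/q[2]
E
python3 - <<'E'
from h import *
c=np.load("pics/top0.npz")
for n,uv,z in [("hub",(258,205),.083),("crank",(236,199),.122),("plunger",(245,245),.096),("plateNL",(206,250),.01),("plateNR",(279,272),.01),("plateFR",(307,178),.01),("plateFL",(236,156),.01),("tape",(310,254),.019),("wr",(190,190),.01),("board",(331,199),.01)]:
    print(n,ray(c,uv,z).round(4))
a=cv2.imread("pics/top0.png")[140:285,195:330];b=cv2.imread("pics/side0.png")[170:260,190:330]
a=cv2.resize(a,None,fx=4,fy=4,interpolation=2);cv2.imwrite("pics/crop.png",a)
E
```

```text
hub [0.5548 0.0903 0.083 ]
crank [0.5565 0.1339 0.122 ]
plunger [0.4707 0.1111 0.096 ]
plateNL [0.4636 0.1959 0.01  ]
plateNR [0.4267 0.0369 0.01  ]
plateFR [ 0.637 -0.015  0.01 ]
plateFL [0.6779 0.1463 0.01  ]
tape [ 0.4682 -0.0266  0.019 ]
wr [0.5933 0.2424 0.01  ]
board [ 0.5925 -0.0696  0.01  ]
```

View pics/crop.png

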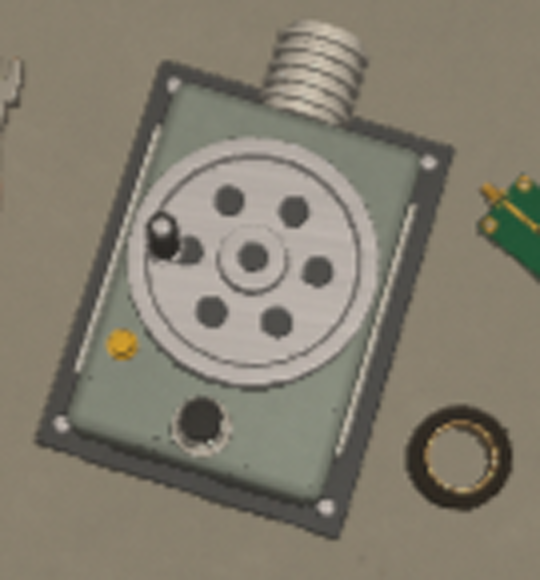

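The enlarged crop gives sub-pixel points: hub (258,204), crank top (235.4,195.4), plunger (245.4,244.4). Next I compute the poses and the tool-frame moves.

```bash
cat >> h.py <<'E'
def to_tool(s,P):
    M=R.from_rotvec(s["ee_rot"]).as_matrix();return M.T@(np.asarray(P)-s["position"])
E
python3 - <<'E'
from h import *
from bench import get_state
c=np.load("pics/top0.npz");s0=np.load("pics/side0.npz")
f=lambda x,y:(x/4+195-.375,y/4+140-.375)
obs=[((0,0,.083),f(253,257)),((-.088,0,.096),f(202,418)),((-.088,0,.082),f(202,428))][:2]
corn=[f(38,441),f(338,538),f(453,149),f(166,61)]
def res(p):
    x,y,a,th=p;r=lambda q:np.array([x+np.cos(a)*q[0]-np.sin(a)*q[1],y+np.sin(a)*q[0]+np.cos(a)*q[1],q[2]])
    e=[proj(c,r(q))-uv for q,uv in obs]
    e.append(proj(c,r((.046*np.sin(th),.046*np.cos(th),.122)))-f(162,222))
    C=[ray(c,k,.008)[:2] for k in corn]
    d=np.array([C[3]-C[0],C[2]-C[1]]).sum(0);e.append([(np.arctan2(d[1],d[0])-a)*100])
    return np.concatenate(e)
o=least_squares(res,[.555,.09,-.235,0]);x,y,a,th=o.x
print("axis",o.x.round(4),"res",o.fun.round(2))
pc=ray(c,f(162,222),.122);print("crank",pc.round(4),"r",np.hypot(*(pc[:2]-[x,y])),"side px",proj(s0,pc).round(1),"hub side",proj(s0,(x,y,.083)).round(1))
pp=ray(c,f(202,418),.096);print("plunger",pp.round(4),"r",np.hypot(*(pp[:2]-[x,y])),"side px",proj(s0,pp).round(1))
s=get_state();print(R.from_rotvec(s["ee_rot"]).as_matrix().round(3))
t=np.array([np.cos(a-th),np.sin(a-th),0]);print("tangent",t, "in tool",R.from_rotvec(s["ee_rot"]).as_matrix().T@t)
print("to crank above z.2",to_tool(s,[pc[0],pc[1],.2]))
im=cv2.imread("pics/side0.png")[165:255,190:330];cv2.imwrite("pics/crop2.png",cv2.resize(im,None,fx=5,fy=5,interpolation=2))
E
```

```text
axis [ 0.5576  0.0904 -0.2406 -0.0986] res [ 0.14 -0.19 -0.26  0.15  0.12  0.03 -0.09]
crank [0.5641 0.1362 0.122 ] r 0.04623162806299653 side px [251.7 182.6] hub side [259.4 192.3]
plunger [0.4724 0.1109 0.096 ] r 0.08756251112790259 side px [295.  194.9]
[[ 0.942  0.336 -0.001]
 [ 0.336 -0.942  0.002]
 [-0.    -0.002 -1.   ]]
tangent [ 0.9899333  -0.14153464  0.        ] in tool [ 0.88470948  0.46614191 -0.0009272 ]
to crank above z.2 [ 0.57711899 -0.58798587  0.03132415]
```

View pics/crop2.png

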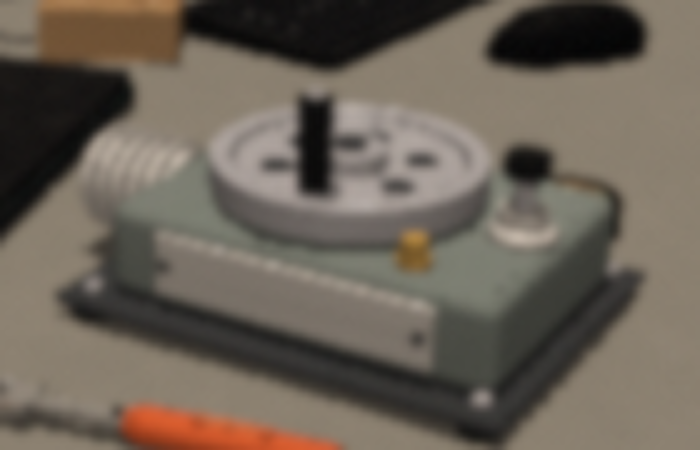

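The crop shows the crank top at side pixel (253.4,183.6) and the plunger at (295.6,195.4), within about 2 px of the projections, so the poses agree. Moving now.

>>> move_arm([
  {"travel": [0.03,-0.03,0],"twist": 0,"hand": 0},
  {"travel": [0.065,-0.065,0],"twist": 0,"hand": 0},
  {"travel": [0.1,-0.1,0],"twist": 0,"hand": 0},
  {"travel": [0.135,-0.135,0],"twist": 0,"hand": 0},
  {"travel": [0.17,-0.17,0],"twist": 0,"hand": 0},
], grip_force=60)

```text
clock: 0.6
position: [0.3218, -0.3928, 0.231]
ee_rot: [-3.095, -0.536, 0.0]
force: [1.0, -0.2, 0.7]
opening: 0.0427
```

>>> move_arm([
  {"travel": [0.035,-0.035,0],"twist": 0,"hand": 0},
  {"travel": [0.07,-0.07,0],"twist": 0,"hand": 0},
  {"travel": [0.105,-0.105,0],"twist": 0,"hand": 0},
  {"travel": [0.14,-0.14,0],"twist": 0,"hand": 0},
  {"travel": [0.175,-0.175,0],"twist": 0,"hand": 0},
])

```text
clock: 1.1
position: [0.4276, -0.1694, 0.2312]
ee_rot: [3.095, 0.536, -0.0]
force: [0.8, 0.1, -0.0]
opening: 0.0424
```

>>> move_arm([
  {"travel": [0.035,-0.035,0],"twist": -0.14,"hand": 0},
  {"travel": [0.07,-0.07,0],"twist": -0.28,"hand": 0},
  {"travel": [0.105,-0.105,0],"twist": -0.42,"hand": 0},
  {"travel": [0.14,-0.14,0],"twist": -0.56,"hand": 0},
  {"travel": [0.17,-0.17,0],"twist": -0.7,"hand": 0},
])

```text
clock: 1.6
position: [0.5308, 0.0487, 0.2312]
ee_rot: [-2.718, -1.575, -0.0]
force: [0.8, 0.0, -0.6]
opening: 0.0429
```

```bash
python3 - <<'E'
from h import *
from bench import get_state
s=get_state();print(s["clock"],s["position"],s["joint_positions"].round(2),s["opening"],s["force"])
M=R.from_rotvec(s["ee_rot"]).as_matrix();print(M.round(3))
print(to_tool(s,[.563,.136,.2])); t=M.T@np.array([.99,-.1415,0]);print("twist for y=tangent",np.arctan2(t[1],t[0])-np.pi/2)
E
```

```text
1.6 [0.53078564 0.04869704 0.23116877] [ 0.29  0.22 -0.54  1.8   0.12  1.15 -0.81] 0.042881552554421214 [ 0.82432103  0.04894803 -0.62042289]
[[ 0.497  0.867  0.   ]
 [ 0.867 -0.497  0.   ]
 [ 0.    -0.    -1.   ]]
[ 0.09174724 -0.01548113  0.03120645]
twist for y=tangent -0.37871297711013874
```

>>> move_arm([
  {"travel": [0.04,-0.007,0],"twist": -0.14,"hand": 0},
  {"travel": [0.08,-0.013,0],"twist": -0.28,"hand": 0},
  {"travel": [0.092,-0.015,0.03],"twist": -0.38,"hand": 0},
  {"travel": [0.092,-0.015,0.06],"twist": -0.38,"hand": 0},
  {"travel": [0.092,-0.015,0.07],"twist": -0.38,"hand": 0},
])

```text
clock: 2.1
position: [0.5614, 0.1326, 0.1577]
ee_rot: [-2.376, -2.051, 0.009]
force: [-1.4, -0.3, -0.6]
opening: 0.0427
```

```bash
python3 - <<'E'
from h import *
from bench import get_state,camera
c=camera("wrist");cv2.imwrite("pics/w1.png",c["color"][:,:,::-1])
s=get_state();print(s["clock"],s["position"],s["joint_positions"].round(2),s["opening"],s["force"])
M=R.from_rotvec(s["ee_rot"]).as_matrix();print(M.round(3))
print(to_tool(s,[.563,.136,.088]),"crank px",proj(c,[.563,.136,.122]),"tcp px",proj(c,s["position"]),"hub",proj(c,[.5576,.0904,.083]))
E
```

```text
2.15 [0.56137153 0.1319084  0.15749634] [ 0.18  0.39 -0.61  1.78  0.25  1.06 -0.67] 0.04228538755922663 [ 0.1215619  -0.65602427 -1.88462233]
[[ 0.147  0.989 -0.007]
 [ 0.989 -0.147 -0.002]
 [-0.003 -0.006 -1.   ]]
[0.00447551 0.00145598 0.0694765 ] crank px [254.65454765 222.55985479] tcp px [252.73756783 255.78179018] hub [256.10488829 258.36704931]
```

View pics/w1.png

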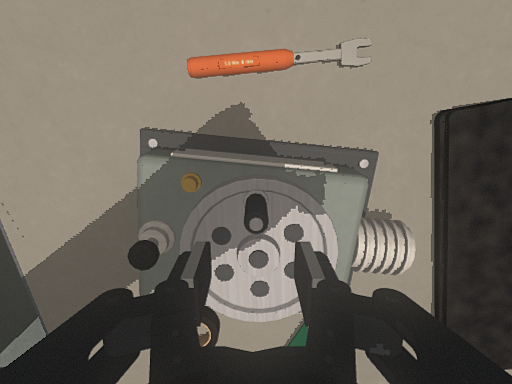

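The wrist view shows the crank top at (257,222), as predicted to about 1 mm, between the two fingers. Descending and gripping.

>>> move_arm([
  {"travel": [0,0.001,0.02],"twist": 0,"hand": 0},
  {"travel": [0,0.001,0.045],"twist": 0,"hand": 0},
  {"travel": [0,0.001,0.065],"twist": 0,"hand": 0},
  {"travel": [0,0.001,0.072],"twist": 0,"hand": 0},
  {"travel": [0,0.001,0.072],"twist": 0,"hand": 0},
])

```text
clock: 2.65
position: [0.5648, 0.1322, 0.0893]
ee_rot: [2.38, 2.05, -0.001]
force: [1.0, -0.1, -0.0]
opening: 0.0426
```

>>> move_arm([
  {"travel": [0,0,0],"twist": 0,"hand": -0.4},
  {"travel": [0,0,0],"twist": 0,"hand": -1},
  {"travel": [0,0,0],"twist": 0,"hand": -1},
  {"travel": [0,0,0],"twist": 0,"hand": -1},
  {"travel": [0,0,0],"twist": 0,"hand": -1},
])

```text
clock: 3.15
position: [0.5656, 0.1332, 0.0909]
ee_rot: [2.379, 2.05, 0.003]
force: [-2.2, 0.2, 6.1]
opening: 0.0143
```

```bash
cat > st.py <<'E'
from h import *
from bench import get_state
A=np.array([.5576,.0904]);a=-.2406
s=get_state();M=R.from_rotvec(s["ee_rot"]).as_matrix();p=s["position"];d=p[:2]-A
th=np.pi/2-(np.arctan2(d[1],d[0])-a);t=np.array([np.cos(a-th),np.sin(a-th),0]);r=np.array([d[0],d[1],0])/np.hypot(*d)
y=M[:,1];print("t",s["clock"],"pos",p.round(4),"open",round(s["opening"],4),"r",round(np.hypot(*d),4),"th",round(th,3),"Ft",-(s["force"]@t).round(2),"Fr",(s["force"]@r).round(2),"Fz",s["force"][2].round(2),"jaw-vs-tan",round(float(np.arctan2(np.cross(y[:2],t[:2]),y@t)),3),"j7",s["joint_positions"][6].round(2))
E
python3 st.py
```

```text
t 3.15 pos [0.5656 0.1332 0.0909] open 0.0143 r 0.0435 th -0.055 Ft 2.22 Fr -0.19 Fz 6.08 jaw-vs-tan -0.038 j7 -0.72st.py:6: DeprecationWarning: Arrays of 2-dimensional vectors are deprecated. Use arrays of 3-dimensional vectors instead. (deprecated in NumPy 2.0)
  y=M[:,1];print("t",s["clock"],"pos",p.round(4),"open",round(s["opening"],4),"r",round(np.hypot(*d),4),"th",round(th,3),"Ft",-(s["force"]@t).round(2),"Fr",(s["force"]@r).round(2),"Fz",s["force"][2].round(2),"jaw-vs-tan",round(float(np.arctan2(np.cross(y[:2],t[:2]),y@t)),3),"j7",s["joint_positions"][6].round(2))
```

>>> move_arm([
  {"travel": [-0.0001,0.0028,0],"twist": 0.06,"hand": -1},
  {"travel": [-0.0003,0.0055,0],"twist": 0.12,"hand": -1},
  {"travel": [-0.0007,0.0082,0],"twist": 0.18,"hand": -1},
  {"travel": [-0.0013,0.0109,0],"twist": 0.24,"hand": -1},
  {"travel": [-0.0021,0.0136,0],"twist": 0.3,"hand": -1},
])

```text
clock: 3.65
position: [0.5785, 0.1293, 0.0909]
ee_rot: [2.661, 1.669, 0.002]
force: [-2.1, -0.3, 6.8]
opening: 0.0144
```

```bash
python3 -W ignore st.py
```

```text
t 3.65 pos [0.5785 0.1293 0.0909] open 0.0144 r 0.0441 th 0.253 Ft 1.71 Fr -1.3 Fz 6.82 jaw-vs-tan -0.043 j7 -0.98
```

>>> move_arm([
  {"travel": [-0.0001,0.0028,0],"twist": 0.06,"hand": -1},
  {"travel": [-0.0003,0.0055,0],"twist": 0.12,"hand": -1},
  {"travel": [-0.0007,0.0082,0],"twist": 0.18,"hand": -1},
  {"travel": [-0.0013,0.0109,0],"twist": 0.24,"hand": -1},
  {"travel": [-0.0021,0.0136,0],"twist": 0.3,"hand": -1},
])

```text
clock: 4.15
position: [0.5897, 0.1215, 0.0909]
ee_rot: [2.881, 1.253, 0.002]
force: [-2.6, -0.6, 6.4]
opening: 0.0141
```

```bash
python3 -W ignore st.py
```

```text
t 4.15 pos [0.5897 0.1215 0.0909] open 0.0141 r 0.0447 th 0.56 Ft 1.36 Fr -2.33 Fz 6.42 jaw-vs-tan -0.05 j7 -1.23
```

>>> move_arm([
  {"travel": [-0.0001,0.0028,0],"twist": 0.06,"hand": -1},
  {"travel": [-0.0003,0.0055,0],"twist": 0.12,"hand": -1},
  {"travel": [-0.0007,0.0082,0],"twist": 0.18,"hand": -1},
  {"travel": [-0.0013,0.0109,0],"twist": 0.24,"hand": -1},
  {"travel": [-0.0021,0.0136,0],"twist": 0.3,"hand": -1},
])

```text
clock: 4.65
position: [0.5979, 0.111, 0.0909]
ee_rot: [-3.035, -0.809, -0.001]
force: [-3.9, 0.6, 6.0]
opening: 0.0142
```

```bash
python3 -W ignore st.py
```

```text
t 4.65 pos [0.5979 0.111  0.0909] open 0.0142 r 0.0452 th 0.858 Ft 2.35 Fr -3.18 Fz 6.01 jaw-vs-tan -0.049 j7 -1.48
```

>>> move_arm([
  {"travel": [-0.0001,0.0018,0],"twist": 0.04,"hand": -1},
  {"travel": [-0.0003,0.0037,0],"twist": 0.08,"hand": -1},
  {"travel": [-0.0006,0.0055,0],"twist": 0.12,"hand": -1},
  {"travel": [-0.001,0.0073,0],"twist": 0.16,"hand": -1},
  {"travel": [-0.0014,0.0091,0],"twist": 0.2,"hand": -1},
])

```text
clock: 5.15
position: [0.6007, 0.1049, 0.0909]
ee_rot: [-3.097, -0.504, -0.001]
force: [-4.1, 4.4, 7.6]
opening: 0.0139
```

```bash
python3 -W ignore st.py
```

```text
t 5.15 pos [0.6007 0.1049 0.0909] open 0.0139 r 0.0455 th 1.007 Ft 5.52 Fr -2.48 Fz 7.56 jaw-vs-tan 0.001 j7 -1.64
```

>>> move_arm([
  {"travel": [0,0.0009,0],"twist": 0.02,"hand": -1},
  {"travel": [-0.0001,0.0018,0],"twist": 0.04,"hand": -1},
  {"travel": [-0.0001,0.0028,0],"twist": 0.06,"hand": -1},
  {"travel": [-0.0002,0.0037,0],"twist": 0.08,"hand": -1},
  {"travel": [-0.0003,0.0046,0],"twist": 0.1,"hand": -1},
])

```text
clock: 5.65
position: [0.6016, 0.1023, 0.0909]
ee_rot: [-3.116, -0.352, -0.001]
force: [-4.2, 5.4, 5.9]
opening: 0.0142
```

```bash
python3 -W ignore st.py
```

```text
t 5.65 pos [0.6016 0.1023 0.0909] open 0.0142 r 0.0456 th 1.065 Ft 6.34 Fr -2.6 Fz 5.85 jaw-vs-tan 0.04 j7 -1.72
```

>>> move_arm([
  {"travel": [0,0.0009,0],"twist": 0.02,"hand": -1},
  {"travel": [-0.0001,0.0018,0],"twist": 0.04,"hand": -1},
  {"travel": [-0.0001,0.0028,0],"twist": 0.06,"hand": -1},
  {"travel": [-0.0002,0.0037,0],"twist": 0.08,"hand": -1},
  {"travel": [-0.0003,0.0046,0],"twist": 0.1,"hand": -1},
])

```text
clock: 6.15
position: [0.6026, 0.0984, 0.0909]
ee_rot: [-3.129, -0.197, -0.002]
force: [-3.9, 8.3, 4.7]
opening: 0.0143
```

```bash
python3 -W ignore st.py
```

```text
t 6.15 pos [0.6026 0.0984 0.0909] open 0.0143 r 0.0457 th 1.154 Ft 8.91 Fr -2.41 Fz 4.71 jaw-vs-tan 0.051 j7 -1.8
```

>>> move_arm([
  {"travel": [0,0.0009,0],"twist": 0.02,"hand": -1},
  {"travel": [-0.0001,0.0018,0],"twist": 0.04,"hand": -1},
  {"travel": [-0.0001,0.0028,0],"twist": 0.05,"hand": -1},
  {"travel": [-0.0002,0.0037,0],"twist": 0.06,"hand": -1},
  {"travel": [-0.0003,0.0046,0],"twist": 0.07,"hand": -1},
])

```text
clock: 6.65
position: [0.6031, 0.0954, 0.0909]
ee_rot: [-3.132, -0.089, -0.003]
force: [-2.7, 9.4, 4.4]
opening: 0.0146
```

```bash
python3 -W ignore st.py
```

```text
t 6.65 pos [0.6031 0.0954 0.0909] open 0.0146 r 0.0458 th 1.222 Ft 9.66 Fr -1.69 Fz 4.44 jaw-vs-tan 0.052 j7 -1.85
```

>>> move_arm([
  {"travel": [0,0.0009,0],"twist": 0.02,"hand": -1},
  {"travel": [-0.0001,0.0018,0],"twist": 0.04,"hand": -1},
  {"travel": [-0.0001,0.0028,0],"twist": 0.05,"hand": -1},
  {"travel": [-0.0002,0.0037,0],"twist": 0.06,"hand": -1},
  {"travel": [-0.0003,0.0046,0],"twist": 0.08,"hand": -1},
])

```text
clock: 7.15
position: [0.6033, 0.0941, 0.091]
ee_rot: [-3.129, 0.034, -0.004]
force: [-1.2, 15.3, 2.0]
opening: 0.0146
```

```bash
python3 -W ignore st.py
```

```text
t 7.15 pos [0.6033 0.0941 0.091 ] open 0.0146 r 0.0458 th 1.249 Ft 15.37 Fr 0.08 Fz 2.05 jaw-vs-tan 0.103 j7 -1.92
```

```bash
python3 -W ignore - <<'E'
from bench import *
import cv2
a=camera("side")["color"][120:280,150:370,::-1]
cv2.imwrite("pics/s2.png",cv2.resize(a,None,fx=3,fy=3,interpolation=2))
E
python3 -W ignore st.py
```

```text
t 7.2 pos [0.6032 0.0941 0.0909] open 0.014 r 0.0458 th 1.248 Ft 13.94 Fr -0.26 Fz 3.08 jaw-vs-tan 0.104 j7 -1.92
```

View pics/s2.png

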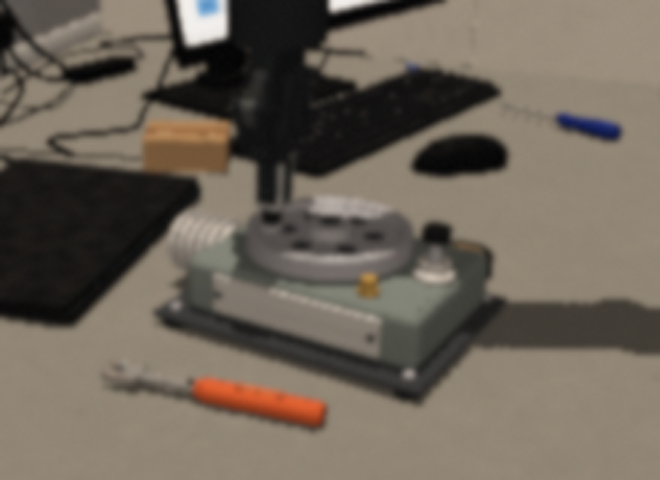

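The side view shows the gripper on the crank at the far-right of the flywheel and nothing fouled; the plunger at (437,240) is up and the wrench has not moved. Continuing in small steps.

>>> move_arm([
  {"travel": [0,0.0006,0],"twist": 0,"hand": -1},
  {"travel": [0,0.0012,0],"twist": 0,"hand": -1},
  {"travel": [0,0.0018,0],"twist": 0,"hand": -1},
  {"travel": [0,0.0024,0],"twist": 0,"hand": -1},
  {"travel": [-0.0001,0.003,0],"twist": 0,"hand": -1},
])

```text
clock: 7.7
position: [0.6035, 0.0879, 0.0909]
ee_rot: [-3.133, 0.035, -0.004]
force: [-1.5, 7.4, 4.3]
opening: 0.0142
```

```bash
python3 -W ignore st.py
```

```text
t 7.7 pos [0.6035 0.0879 0.0909] open 0.0142 r 0.0459 th 1.385 Ft 7.32 Fr -1.87 Fz 4.26 jaw-vs-tan -0.033 j7 -1.91
```

>>> move_arm([
  {"travel": [0,0.0005,0],"twist": 0.02,"hand": -1},
  {"travel": [0,0.001,0],"twist": 0.04,"hand": -1},
  {"travel": [0,0.0015,0],"twist": 0.06,"hand": -1},
  {"travel": [0,0.002,0],"twist": 0.06,"hand": -1},
  {"travel": [-0.0001,0.0025,0],"twist": 0.06,"hand": -1},
])

```text
clock: 8.2
position: [0.6027, 0.0805, 0.0909]
ee_rot: [-3.136, 0.134, -0.0]
force: [-4.4, 3.3, 6.9]
opening: 0.0141
```

```bash
python3 -W ignore st.py
```

```text
t 8.2 pos [0.6027 0.0805 0.0909] open 0.0141 r 0.0461 th 1.546 Ft 2.25 Fr -5.01 Fz 6.92 jaw-vs-tan -0.13 j7 -1.96
```

Force peaked at about 14–15 N near 1.25–1.35 rad and has fallen to 2 N at 1.55, which should be in the slot. Releasing and rising.

>>> move_arm([
  {"travel": [0,0,0],"twist": 0,"hand": -0.3},
  {"travel": [0,0,0],"twist": 0,"hand": -0.1},
  {"travel": [0,0,0],"twist": 0,"hand": -0.1},
  {"travel": [0,0,-0.01],"twist": 0,"hand": -0.1},
  {"travel": [0,0,-0.03],"twist": 0,"hand": -0.1},
])

```text
clock: 8.7
position: [0.6017, 0.0773, 0.1184]
ee_rot: [3.138, -0.137, -0.005]
force: [0.5, 0.4, -0.1]
opening: 0.0385
```

>>> move_arm([
  {"travel": [0,0,-0.03],"twist": 0,"hand": -0.1},
  {"travel": [0,0,-0.05],"twist": 0,"hand": -0.5},
  {"travel": [0,0,-0.05],"twist": 0,"hand": -1},
  {"travel": [0,0,-0.05],"twist": 0,"hand": -1},
  {"travel": [0,0,-0.05],"twist": 0,"hand": -1},
])

```text
clock: 9.2
position: [0.602, 0.0776, 0.1681]
ee_rot: [3.138, -0.137, -0.003]
force: [-1.2, -0.1, -0.5]
opening: -0.0
```

```bash
python3 -W ignore st.py; python3 - <<'E'
from h import *
from bench import *
s=get_state();print(s["joint_positions"].round(2));print(to_tool(s,[.4724,.1109,.13]))
c=camera("wrist");cv2.imwrite("pics/w2.png",c["color"][:,:,::-1]);np.savez("pics/w2.npz",**c)
print("hub",proj(c,[.5576,.0904,.083]),"plunger",proj(c,[.4724,.1109,.096]))
for th in (1.35,1.45,1.55,1.65): print(th,proj(c,[.5576+.046*np.cos(np.pi/2-th-.2406),.0904+.046*np.sin(np.pi/2-th-.2406),.122]))
E
```

```text
t 9.2 pos [0.602  0.0776 0.1681] open -0.0 r 0.0462 th 1.611 Ft -0.39 Fr -1.14 Fz -0.52 jaw-vs-tan -0.194 j7 -1.94
[-0.02  0.38 -0.23  1.71  0.1   1.06 -1.94]
[-0.1319581  -0.02194219  0.03836175]
hub [240.36101348 256.11398767] plunger [225.92597054 352.83484883]
1.35 [232.73179744 221.7543132 ]
1.45 [239.69711956 221.64593894]
1.55 [246.64444829 222.18646565]
1.65 [253.49053057 223.36831322]
```

View pics/w2.png

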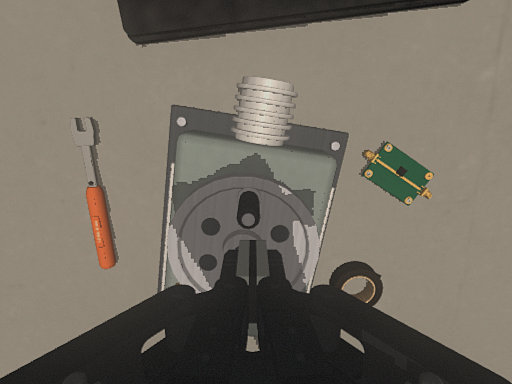

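The wrist view shows the crank top at (248.5,220), so θ is about 1.57, and the wrench, board and tape are still in place. Moving to above the plunger with the fingers shut.

>>> move_arm([
  {"travel": [-0.035,-0.006,0],"twist": 0,"hand": -1},
  {"travel": [-0.07,-0.012,0],"twist": 0,"hand": -1},
  {"travel": [-0.105,-0.018,0],"twist": 0,"hand": -1},
  {"travel": [-0.13,-0.022,0.02],"twist": 0,"hand": -1},
  {"travel": [-0.132,-0.022,0.04],"twist": 0,"hand": -1},
])

```text
clock: 9.75
position: [0.4697, 0.1122, 0.1283]
ee_rot: [3.138, -0.132, -0.004]
force: [1.3, 0.6, -0.7]
opening: -0.0005
```

>>> move_arm([
  {"travel": [0,0,0.005],"twist": 0,"hand": -1},
  {"travel": [0,0,0.01],"twist": 0,"hand": -1},
  {"travel": [0,0,0.015],"twist": 0,"hand": -1},
  {"travel": [0,0,0.02],"twist": 0,"hand": -1},
  {"travel": [0,0,0.02],"twist": 0,"hand": -1},
])

```text
clock: 10.25
position: [0.4734, 0.1111, 0.1088]
ee_rot: [3.138, -0.138, -0.001]
force: [-0.4, -0.5, -0.0]
opening: 0.0001
```

```bash
python3 -W ignore - <<'E'
from h import *
from bench import *
s=get_state();print(s["position"],s["force"],to_tool(s,[.4724,.1109,.096]))
c=camera("top");a=c["color"][200:300,190:310,::-1]
b=camera("side")["color"][150:250,230:350,::-1]
cv2.imwrite("pics/s3.png",cv2.resize(np.hstack([a,b]),None,fx=3.3,fy=3.3,interpolation=2))
E
```

```text
[0.47340894 0.11107417 0.10882615] [-0.36538401 -0.54944753 -0.04552225] [-0.00098049  0.00025788  0.01282694]
```

View pics/s3.png

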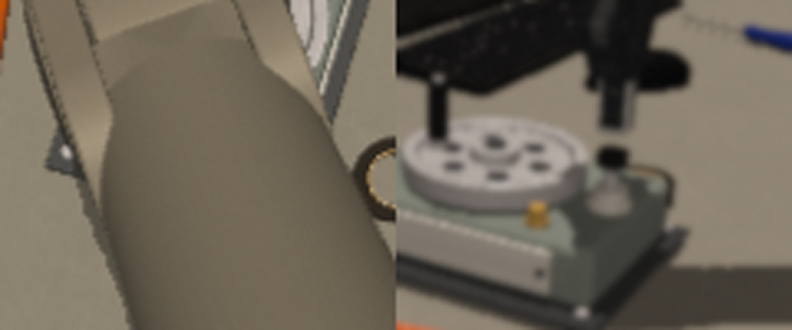

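The side crop shows the finger tips at (617,125) straight above the knob at (612,158). Pressing gently.

>>> move_arm([
  {"travel": [0,0,0.005],"twist": 0,"hand": -1},
  {"travel": [0,0,0.01],"twist": 0,"hand": -1},
  {"travel": [0,0,0.012],"twist": 0,"hand": -1},
  {"travel": [0,0,0.014],"twist": 0,"hand": -1},
  {"travel": [0,0,0.016],"twist": 0,"hand": -1},
])

```text
clock: 10.85
position: [0.473, 0.1112, 0.0932]
ee_rot: [3.138, -0.137, -0.001]
force: [-1.9, -0.5, 3.2]
opening: 0.0003
```

>>> move_arm([
  {"travel": [0,0,0.0008],"twist": 0,"hand": -1},
  {"travel": [0,0,0.0016],"twist": 0,"hand": -1},
  {"travel": [0,0,0.0024],"twist": 0,"hand": -1},
  {"travel": [0,0,0.003],"twist": 0,"hand": -1},
  {"travel": [0,0,0.003],"twist": 0,"hand": -1},
])

```text
clock: 11.35
position: [0.4735, 0.1114, 0.0902]
ee_rot: [-3.138, 0.137, -0.001]
force: [-0.6, 0.8, 0.3]
opening: 0.0001
```

>>> move_arm([
  {"travel": [0,0,0.001],"twist": 0,"hand": -1},
  {"travel": [0,0,0.002],"twist": 0,"hand": -1},
  {"travel": [0,0,0.003],"twist": 0,"hand": -1},
  {"travel": [0,0,0.004],"twist": 0,"hand": -1},
  {"travel": [0,0,0.004],"twist": 0,"hand": -1},
])

```text
clock: 11.85
position: [0.4737, 0.1114, 0.0862]
ee_rot: [-3.138, 0.137, -0.001]
force: [0.7, -0.7, 1.4]
opening: 0.0003
```

>>> move_arm([
  {"travel": [0,0,0.0008],"twist": 0,"hand": -1},
  {"travel": [0,0,0.0016],"twist": 0,"hand": -1},
  {"travel": [0,0,0.0022],"twist": 0,"hand": -1},
  {"travel": [0,0,0.0028],"twist": 0,"hand": -1},
  {"travel": [0,0,0.0028],"twist": 0,"hand": -1},
])

```text
clock: 12.35
position: [0.4737, 0.1114, 0.0841]
ee_rot: [-3.139, 0.137, -0.001]
force: [-0.7, 0.8, 6.8]
opening: 0.0001
```

>>> move_arm([
  {"travel": [0,0,0.0005],"twist": 0,"hand": -1},
  {"travel": [0,0,0.001],"twist": 0,"hand": -1},
  {"travel": [0,0,0.001],"twist": 0,"hand": -1},
  {"travel": [0,0,0.001],"twist": 0,"hand": -1},
  {"travel": [0,0,0.001],"twist": 0,"hand": -1},
])

```text
clock: 12.85
position: [0.4738, 0.1114, 0.084]
ee_rot: [3.138, -0.137, 0.001]
force: [-3.7, -0.8, 13.7]
opening: -0.0
```

>>> move_arm([
  {"travel": [0,0,-0.01],"twist": 0,"hand": -1},
  {"travel": [0,0,-0.04],"twist": 0,"hand": -1},
  {"travel": [0,0,-0.08],"twist": 0,"hand": -1},
  {"travel": [0,0,-0.12],"twist": 0,"hand": -1},
  {"travel": [0,0,-0.12],"twist": 0,"hand": -1},
])

```text
clock: 13.35
position: [0.4767, 0.1125, 0.2078]
ee_rot: [-3.136, 0.137, -0.016]
force: [0.5, 0.3, -0.0]
opening: 0.0
```

```bash
python3 -W ignore - <<'E'
from h import *
from bench import *
s=get_state();print(s["clock"],s["position"],s["force"])
c=camera("side");b=c["color"][150:270,190:350,::-1]
P=[.4724,.1109]
print([((proj(c,P+[z])-[190,150])*4).round() for z in (.096,.084)])
cv2.imwrite("pics/s4.png",cv2.resize(b,None,fx=4,fy=4,interpolation=2))
E
```

```text
13.35 [0.4767385  0.11247564 0.20784146] [ 0.53033387  0.2889209  -0.04653138]
[array([420., 180.]), array([418., 200.])]
```

View pics/s4.png

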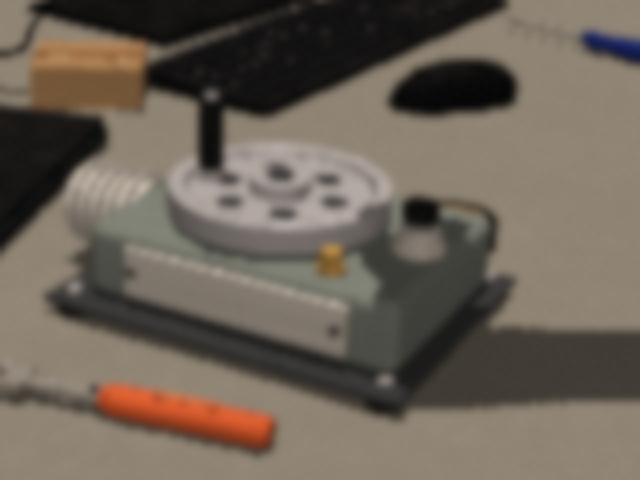

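The view shows the knob top at (421,202), matching the "home" projection (418,200) and not "up" (420,180), with the knob down on its boss. The gripper is clear of everything, so I'm handing in.

```bash
python3 -c "
from bench import *
print(job_done())"
```

```text
the job is handed in; nothing more can be done
None
```

The pump is in its service lock and the job is handed in at about 13.4 s; no verdict was reported.

- **Flywheel:** I turned it slowly clockwise by the crank. Resistance rose from about 0.85 rad, peaked near 1.25–1.35 rad and fell back to about 2 N. I let go with the handle at about 1.55–1.6 rad.
- **Plunger:** It went past the 4 mm stop with little force. At a tip height of 84 mm it was against its bottom stop, and the last push read 13.7 N.
- **Final picture:** The knob sits where it should when home, the wrench is undisturbed and the gripper is about 12 cm clear. The board and tape were last seen in place in the wrist view before the press; I did not look at them again.
- **One disagreement:** The peak read about 14–15 N, above the stated 8–12 N. I put this down to sensor bias and arm drag, since a picture taken there showed nothing fouled.

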